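Fit the notched lid to the pouring pot

ROBOT

A 6-joint arm with a two-finger parallel gripper is mounted at the origin on the work surface. World frame = base frame: x ahead of the robot, y to its left, z up, the work surface at z = 0. Lengths are in mm, angles in rad, forces in N, time in s.
With the tool pointing down it reaches from about 400 to 925 mm from the base axis. Payload 12.5 kg.
Tool frame: the origin (TCP) lies midway between the tips of the shut fingers; the grasp point (between the pads) lies 19 mm behind it (env.grip_depth is the distance from the TCP to the grasp point, in mm); z points along the fingers, y is the line along which they close (so a half turn about z gives the same grasp; the last joint's range is limited). The gripper opens to 95 mm and grips with 3 to 60 N. Pads are 20 mm wide; open, the fingers measure 119 mm over their backs; the gripper's body (75 mm by 180 mm) begins 59 mm behind the grasp point.
Start: joints at [-1.361, 0.491, 1.559, -0, 1.092, -0.106], TCP at [194.134, -594.103, 214.661] pointing down, gripper open.
Joint ranges: [-3.1, 3.1], [-0.84, 2.19], [0.05, 2.79], [-1.13, 4.28], [0.06, 2.93], [-2.69, 2.69]. Speed limits (rad/s): [2.22, 2.22, 2.79, 3.14, 3.14, 3.14].

INTERFACE

Orientations are given as [roll, pitch, yaw] about the fixed x, y, z axes, in that order (R = Rz(yaw) Ry(pitch) Rx(roll)).
In Python, from cell import monitor, viewer, order, env gives the robot as it stands.
- The arm moves only by the tool move_arm, never from a script. Its argument "moves" is one flat list of numbers, 4 for each row, row after row: the shift along the tool's x, y, z normalised to -1 to 1, where 1 is 0.15 m, then the turn about the tool's z normalised to -1 to 1, where 1 is pi/2 rad. A call has 1 to 10 rows; each row shifts and turns the commanded pose from where the row before left it, along the tool's axes as they then stand; what a row does not reach is not made up. A row lasts 1/8 s, in which the tool goes at most 62.5 mm and 10.7 degrees, less where a joint would pass 70% of its speed; a pose out of reach is approached as far as the arm can. A call with a number of a shift or a turn outside -1 to 1 is refused whole. A call with a gripper value outside its range is refused whole. "claw" is the finger opening in mm, from 0 to 95.1, set as the call begins (left out, the last holds). The fingers move at their own pace and stop on an object; the grip force is fixed at half the most. Time passes only in rows, so rows that do not move let the fingers close. It gives the time, the measured TCP pose, the force, the opening and the grip force at its end, in the units of the state.
- monitor.state(): the state, without advancing time (a new reading comes with each control period).
- viewer.read_camera(name): name is "scene" or "side" or "wrist"; returns the picture (384x512x3 uint8, red, green, blue); there is no depth.
- viewer.camera_info(name): a dict with "K" (3x3 intrinsics, pixels), "camera_from_world" (4x4, takes a point from world to camera coordinates). Camera axes: x right, y down, z forward; pixel columns grow to the right and rows downward; lengths in mm; the calibration is good to about 2 mm. A picture is of the moment at which its call begins: read the wrist's pose just before it. camera_info takes no time and is no camera call; for the wrist camera it gives the pose at the moment of the call.
- order.job_done(): hands the job in; it is judged then, once.
The state is a dict: "t": time; "joints": joint angles; "qvel": joint speeds; "tau": joint torques, N m; "eef_pos": TCP position; "tcp_rot": TCP orientation; "ft_force": force on the tool from outside, world axes, zero at the start; "moment": the same for the moment, N m; "opening": opening from 0.0 (shut) to 1.0 (fully open); "grip_force": force on a finger pad.
Only numpy, scipy, OpenCV 4.12 (cv2) and the standard library are available. Lean on these libraries where they do the work, as an engineer would, in place of code of your own. Each camera call takes 0.05 s, during which the arm holds its last target. There are 200 camera calls.

TASK

Put the notched lid on the enamel pouring pot, fully home on the rim and turned so that its notch lies over the pouring spout. Lower it on rather than dropping it, let go, and leave the pot standing where it is and the other things on the table, the plain lid included, undisturbed.

Things in the scene. Friction and masses are not known exactly. Their poses are not given: they have to be found in the camera images.
- pot: Round teal enamel pot, open on top, upright and loose on the table, 1.5 kg. 100 mm high, outer radius 74, inner 70. Origin: centre of its underside; z up; x points to the pouring spout, a 45 mm wide gap in the rim (the only one) with a trough reaching 108 mm from the axis. Loop handle opposite, reaching 103 mm.
- pot_spout (a point): Middle of the spout's opening at rim height: 72 mm from the pot's axis along the pot's x, 100 mm above its underside.
- lid: Teal lid, 160 mm across, 54 high, 0.35 kg, lying right side up. Origin: centre of the underside of its skirt (ring 124 across, 10 deep, 7 mm play in the pot); z up; x points to the notch in its rim, 50 wide, reaching in to 50 mm from the axis. The 5 mm plate above the skirt rests on the pot's rim: home, the lid's origin is 90 mm above the pot's.
- lid_notch (a point): Middle of the notch at the plate's upper face: 72 mm from the lid's axis along the lid's x, 15 mm above its origin. Over pot_spout (in plan) when the lid is rightly turned.
- lid_grip (a point): Centre of the wooden bar on top of the lid, to hold it by: on the lid's axis 45 mm above its origin. The bar is 16 mm thick along the lid's x, 70 mm long along its y, 18 mm high, with 21 mm of free room between it and the plate (two thin posts carry it).
- plain_lid: A second teal lid of the same size with the same bar but an unbroken round rim, no notch. Not wanted: leave it. Origin at the centre of its underside. It and the notched lid lie either side of the pot, either way round.
- bowl_a: Clay bowl, 110 mm across, 50 mm high, at the far side of the table. Leave it.
- bowl_b: Clay bowl, 90 mm across, 45 mm high, at the far side of the table. Leave it.
- bottle: Clear plastic bottle, 66 mm across, 200 mm high, far left. Leave it.
- spatula: Spatula lying far right. Leave it.
- mug: White mug, 72 mm across, 75 mm high, near the robot on the right. Leave it.
- wood_block: Wooden block 70 x 35 x 30 mm, near the robot on the left. Leave it.

How it is judged (in metres and radians):
At the end, for the whole second after the job is handed in: The notched lid rests on the pot, level within 0.06 rad, 85 to 95 mm above the pot's underside, within 10 mm of its axis, notch middle within 18 mm (in plan) of the spout middle; lid and pot at rest, pot upright (0.05 rad); pot and bystanders within 30 mm of their starts (z of lid in the frame of pot between 0.085 and 0.095 m and horizontal distance between lid and pot below 0.01 m and angle between lid's own z axis and vertical below 0.06 rad and horizontal distance between lid_notch and pot_spout below 0.018 m and angle between pot's own z axis and vertical below 0.05 rad and linear speed of each of lid, pot below 0.02 m/s and angular speed of lid below 0.1 rad/s and distance of each of pot, plain_lid, bowl_a, bowl_b, bottle, spatula, mug, wood_block from where it was at the start of the episode below 0.03 m); the robot touches nothing.
It fails at once if the lid is let go above the pot with its underside more than 125 mm above the pot's (35 mm above home) (horizontal distance between lid and pot below 0.1 m and z of lid in the frame of pot above 0.125 m and contact force between lid and the fingers below 0.05 N).
It fails at once if the pot is tipped by more than 0.25 rad or shifted by more than 30 mm (angle between pot's own z axis and vertical above 0.25 rad or distance of pot from where it was at the start of the episode above 0.03 m).
It fails at once if a bystander is shifted by more than 30 mm (distance of any of plain_lid, bowl_a, bowl_b, bottle, spatula, mug, wood_block from where it was at the start of the episode above 0.03 m).
It also fails if it takes over 37 s, if anything falls off the work surface, if the arm or the gripper's body presses on something with over 40 N, if the wrist force passes 120 N, or if a joint passes its speed limit or range.

## Working session

There is one attempt and no reset: what is moved stays moved. The work goes in short steps, Python scripts to look and compute and a tool call to move; the robot and the scene stay as the last step left them, time stands still between calls to the robot, and variables do not carry over. Pictures are saved under pics/ and viewed, at most 10 in all, crops included, and the job is handed in when it is done.

Besides the shell and the picture viewer there is one more tool, called as a command line: name --argument value ..., lists and objects as JSON in quotes. move_arm: Moves the arm, as the interface text tells. Scaled input: -1 to 1 covers 0.15 m each way for a shift and pi/2 rad each way for a turn. Its arguments: {"type":"object","properties":{"moves":{"type":"array"},"claw":{"type":"number"}},"required":["moves"]}

```bash
mkdir -p pics; ls; python3 - <<'E'
from cell import monitor,viewer,order,env
import cv2,numpy as np
ims=[]
for n in("scene","side"):
    im=viewer.read_camera(n);cv2.imwrite(f"pics/{n}0.png",im[:,:,::-1]);ims.append(im)
    ci=viewer.camera_info(n);print(n,np.round(ci["K"],1).tolist(),np.round(ci["camera_from_world"],3).tolist())
s=monitor.state();print(s["t"],s["eef_pos"],s["tcp_rot"])
E
```

```text
pics
scene [[373.6, 0.0, 252.9], [0.0, 373.6, 186.9], [0.0, 0.0, 1.0]] [[0.332, 0.943, -0.019, -209.497], [0.558, -0.212, -0.802, -251.146], [-0.761, 0.255, -0.597, 1628.798], [0.0, 0.0, 0.0, 1.0]]
side [[402.3, 0.0, 253.8], [0.0, 402.3, 193.4], [0.0, 0.0, 1.0]] [[-0.97, -0.241, 0.015, 574.361], [-0.145, 0.533, -0.834, 149.23], [0.193, -0.811, -0.552, 1019.213], [0.0, 0.0, 0.0, 1.0]]
0.1 [ 194.0926055  -593.88127934  214.14803522] [-3.14066424e+00 -1.19743591e-04  3.15815592e-01]
```

View pics/scene0.png

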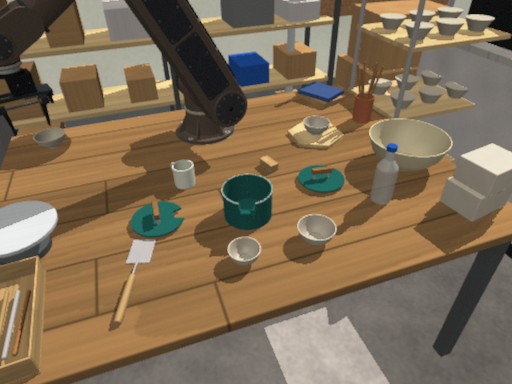

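View pics/side0.png

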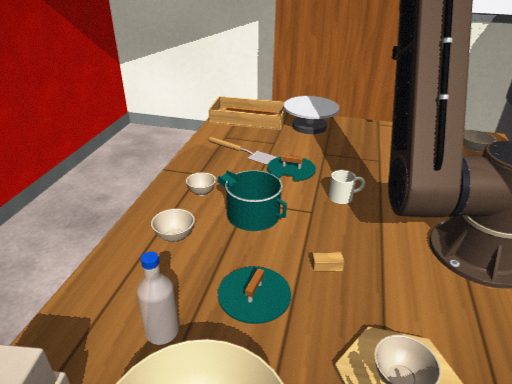

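The notched lid is the one on the robot's right (scene about (157,218), notch to its right near (178,212)). The plain lid is at (321,178). The pot is at (247,200), with its spout on the far side at about (247,208). Next I rectify these onto their planes.

```bash
cat > h.py <<'E'
import cv2,numpy as np
from cell import monitor,viewer,order,env
def plane(ci,px,z):
    K=np.array(ci["K"]);M=np.array(ci["camera_from_world"]);R,t=M[:3,:3],M[:3,3]
    px=np.atleast_2d(px).astype(float);d=np.c_[px,np.ones(len(px))]@np.linalg.inv(K).T@R
    c=-R.T@t;return (c+d*((z-c[2])/d[:,2])[:,None])[:,:2]
def rectify(im,ci,z,c,half,s):
    "top view on plane z: pixel (u,v) -> x=c0+half-v/s, y=c1+half-u/s"
    K=np.array(ci["K"]);M=np.array(ci["camera_from_world"])
    H=K@np.c_[M[:3,0],M[:3,1],M[:3,2]*z+M[:3,3]]
    A=np.array([[0,-1/s,c[0]+half],[-1/s,0,c[1]+half],[0,0,1]])
    n=int(2*half*s);return cv2.warpPerspective(im,H@A,(n,n),flags=cv2.INTER_LINEAR|cv2.WARP_INVERSE_MAP)
def teal(im):
    h=cv2.cvtColor(im,cv2.COLOR_RGB2HSV);return cv2.inRange(h,(75,90,30),(100,255,255))
def circ(p,r=None):
    from scipy.optimize import least_squares
    c=p.mean(0);f=lambda q:np.hypot(*(p-q[:2]).T)-(r or q[2])
    o=least_squares(f,[*c,r or 75],loss="soft_l1",f_scale=1.);return o.x,f(o.x)
E
python3 - <<'E'
from h import *
out=[]
for n in("scene","side"):
    im=cv2.imread(f"pics/{n}0.png")[:,:,::-1].copy();ci=viewer.camera_info(n)
    m=teal(im);k,l,st,ce=cv2.connectedComponentsWithStats(m)
    for i in range(1,k):
        if st[i,4]>300:
            w=plane(ci,ce[i],15)[0];print(n,st[i],ce[i].round(),w.round())
            c=max(cv2.findContours((l==i).astype(np.uint8),0,1)[0],key=len)[:,0]
            print("  circ z15",[np.round(v,1) for v in circ(plane(ci,c,15))[0]])
    L=plane(ci,(157,218) if n=="scene" else (291,168),15)[0]; P=plane(ci,(247,188) if n=="scene" else (254,183),100)[0]
    print(n,L,P)
    if n=="scene": L0,P0=L,P
    out.append(np.hstack([rectify(im,ci,15,L0,120,1.6),rectify(im,ci,100,P0,120,1.6)[:, :]]))
print(L0,P0)
o=np.vstack(out)[:,:,::-1];o=cv2.resize(o,None,fx=.78,fy=.78);print(o.shape);cv2.imwrite("pics/r0.png",o)
E
```

```text
scene [298 166  46  26 783] [321. 180.] [536. 281.]
  circ z15 [np.float64(525.9), np.float64(286.2), np.float64(75.2)]
scene [ 223  175   48   55 2166] [247. 201.] [558.   6.]
  circ z15 [np.float64(509.9), np.float64(20.7), np.float64(93.6)]
scene [ 131  202   52   35 1213] [156. 220.] [ 545. -282.]
  circ z15 [np.float64(538.4), np.float64(-278.3), np.float64(75.8)]
scene [ 536.54406824 -276.75771672] [597.91107784  -4.79483678]
side [ 218  157   97   43 2036] [265. 179.] [ 601. -178.]
  circ z15 [np.float64(610.6), np.float64(-180.1), np.float64(119.0)]
side [ 227  193   59   38 1511] [254. 213.] [590.   5.]
  circ z15 [np.float64(588.7), np.float64(-1.9), np.float64(81.5)]
side [ 218  267   73   57 2924] [254. 296.] [517. 299.]
  circ z15 [np.float64(519.7), np.float64(289.7), np.float64(79.1)]
side [ 532.20621908 -269.78097188] [596.48576777 -14.34418406]
[ 536.54406824 -276.75771672] [597.91107784  -4.79483678]
(599, 599, 3)
```

View pics/r0.png

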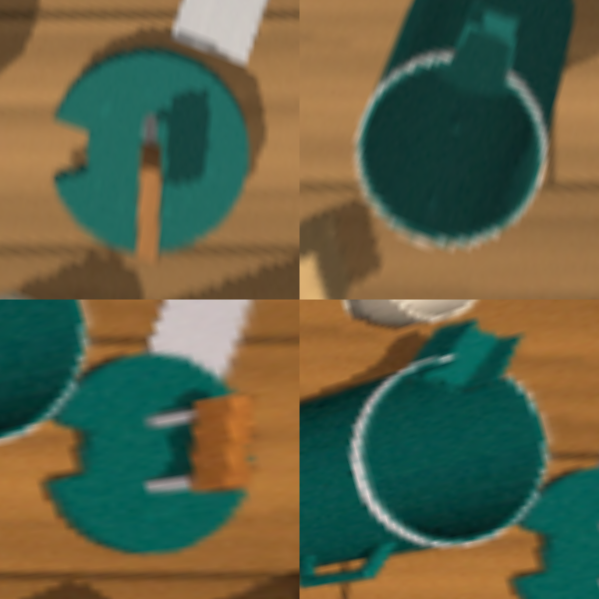

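Both views agree: lid centre near (536,-276) with its notch toward +y, pot centre near (598,-6) with its spout at about -24°. I'm moving over the lid and turning to yaw π, so the last joint has room for the later turn.

move_arm --moves '[0.28, -0.13, 0, 0, 0.28, -0.13, 0, 0, 0.28, -0.13, 0, 0, 0.28, -0.13, 0, 0, 0.28, -0.13, 0, 0, 0.28, -0.13, 0, 0, 0.28, -0.13, 0, 0, 0.28, -0.13, 0, 0, 0.28, -0.13, 0, 0, 0.28, -0.13, 0, 0]' --claw 70

```text
t: 1.35
eef_pos: [533.7, -277.1, 214.4]
tcp_rot: [-3.141, 0.0, 0.316]
ft_force: [-0.4, -0.2, -0.2]
opening: 0.735
grip_force: 0.0
```

move_arm --moves '[0, 0, 0, -0.11, 0, 0, 0, -0.11, 0, 0, 0, -0.11, 0, 0, 0, -0.11, 0, 0, 0, -0.11, 0, 0, 0, -0.11, 0, 0, 0, -0.11, 0, 0, 0, -0.11]'

```text
t: 2.35
eef_pos: [532.7, -278.2, 214.3]
tcp_rot: [-3.141, -0.0, 1.704]
ft_force: [-0.6, 0.3, 0.8]
opening: 0.736
grip_force: 0.0
```

move_arm --moves '[0, 0, 0, -0.11, 0, 0, 0, -0.11, 0, 0, 0, -0.11, 0, 0, 0, -0.11, 0, 0, 0, -0.11, 0, 0, 0, -0.11, 0, 0, 0, -0.11, 0, 0, 0, -0.11, 0, 0, 0, -0.04]'

```text
t: 3.48
eef_pos: [532.7, -278.2, 214.3]
tcp_rot: [3.141, -0.001, -3.136]
ft_force: [-0.4, -0.1, -0.2]
opening: 0.736
grip_force: 0.0
```

```bash
python3 - <<'E'
from h import *
s=monitor.state();print(s["t"],s["eef_pos"],s["tcp_rot"],s["joints"])
ci=viewer.camera_info("wrist");im=viewer.read_camera("wrist")
cv2.imwrite("pics/w1.png",im[:,:,::-1]);np.savez("w1.npz",K=ci["K"],M=ci["camera_from_world"])
M=np.array(ci["camera_from_world"]);print(-M[:3,:3].T@M[:3,3],M[2,:3])
r=rectify(im,ci,15,(536,-276),120,2);cv2.imwrite("pics/w1r.png",np.hstack([cv2.resize(im,(640,480))[:,:,::-1][:, :320],r[:,:,::-1]]) if 0 else np.hstack([cv2.resize(im[:,:,::-1],(320,240)),cv2.resize(r[:,:,::-1],(480,480))[:240]]) if 0 else cv2.copyMakeBorder(r[:,:,::-1],0,0,0,0,0))
E
```

```text
3.475 [ 532.66059656 -278.20479759  214.2680419 ] [ 3.14121043e+00 -6.19344488e-04 -3.13635963e+00] [-5.91191063e-01  4.57204683e-01  1.62015932e+00 -3.61804103e-05
  1.06495575e+00 -2.16720276e+00]
[ 452.50890056 -278.00318174  384.93864608] [ 0.28626668  0.00132213 -0.95814907]
```

View pics/w1.png

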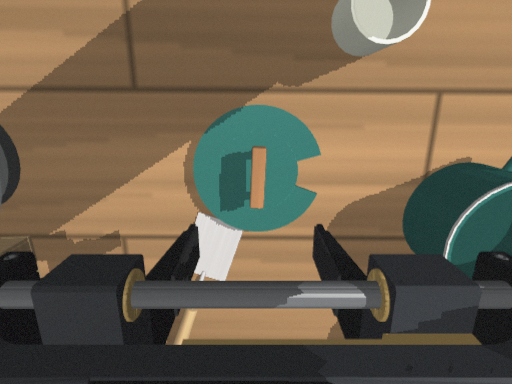

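The wrist view shows the notched lid at (257,168), its notch to the right at (308,172), and its bar at (258,177) standing nearly vertical. I measure these next.

```bash
cat >> h.py <<'E'
def lid(im,ci,z,c0):
    half,s=110,4
    m=teal(rectify(im,ci,z,c0,half,s));m=cv2.morphologyEx(m,cv2.MORPH_OPEN,np.ones((5,5)))
    c=max(cv2.findContours(m,0,1)[0],key=cv2.contourArea)[:,0]/s
    w=np.c_[c0[0]+half-c[:,1],c0[1]+half-c[:,0]];q,r=circ(w)
    d=w-q[:2];rr=np.hypot(*d.T);n=d[(rr<75)]
    # notch direction: mean of angles of missing rim
    a=np.arctan2(d[:,1],d[:,0]);i=(rr<q[2]-6);return q,np.degrees([a[i].min(),a[i].max()]),rr[i].min() if i.any() else 0,i.sum(),d[i]
E
python3 - <<'E'
from h import *
im=cv2.imread("pics/w1.png")[:,:,::-1].copy();f=np.load("w1.npz");ci=dict(K=f["K"],camera_from_world=f["M"])
q,a,rm,n,d=lid(im,ci,15,(536,-276));print(q,a,rm,n)
h=cv2.cvtColor(im,cv2.COLOR_RGB2HSV);m=cv2.inRange(h,(3,120,90),(16,255,255));m[:, :235]=0;m[:,280:]=0;m[:135]=0;m[215:]=0
c=max(cv2.findContours(m,0,1)[0],key=cv2.contourArea)[:,0];r=cv2.minAreaRect(plane(ci,c,54).astype(np.float32));print(r)
E
```

```text
[ 533.63397386 -276.3582003    78.99779952] [ 69.52225994 106.86822896] 49.57231843004002 295
((532.3089599609375, -275.28564453125), (14.217842102050781, 69.31756591796875), 87.73224639892578)
```

move_arm --moves '[0, 0.015, 0, 0.025, 0, 0, 0.2, 0, 0, 0, 0.25, 0, 0, 0, 0.25, 0, 0, 0, 0.25, 0, 0, 0, 0.15, 0, 0, 0, 0.1, 0, 0, 0, 0.05, 0, 0, 0, 0, 0]'

```text
t: 4.65
eef_pos: [532.9, -276.1, 27.2]
tcp_rot: [-3.142, -0.0, 3.104]
ft_force: [0.6, -0.7, -0.0]
opening: 0.734
grip_force: 0.0
```

move_arm --moves '[0, 0, 0, 0, 0, 0, 0, 0, 0, 0, 0, 0, 0, 0, 0, 0, 0, 0, 0, 0, 0, 0, 0, 0]' --claw 0

```text
t: 5.4
eef_pos: [532.8, -276.1, 27.1]
tcp_rot: [-3.141, 0.0, 3.104]
ft_force: [-0.6, 0.7, -0.5]
opening: 0.167
grip_force: 29.9
```

move_arm --moves '[0, 0, -0.04, 0, 0, 0, -0.1, 0, 0, 0, -0.2, 0, 0, 0, -0.2, 0, 0, 0, -0.2, 0, 0, 0, -0.2, 0, 0, 0, -0.1, 0, 0, 0, -0.04, 0, 0, 0, 0, 0]'

```text
t: 6.52
eef_pos: [532.6, -276.0, 188.8]
tcp_rot: [3.141, -0.0, 3.104]
ft_force: [-0.2, -0.5, -4.0]
opening: 0.167
grip_force: 30.0
```

```bash
python3 - <<'E'
from h import *
s=monitor.state();print(s["t"],s["eef_pos"],s["tcp_rot"],s["joints"],s["grip_force"],s["ft_force"])
T=[]
for n in("wrist","side","scene"):
    ci=viewer.camera_info(n);im=viewer.read_camera(n);cv2.imwrite(f"pics/{n}2.png",im[:,:,::-1]);np.savez(f"{n}2.npz",K=ci["K"],M=ci["camera_from_world"])
    T.append(rectify(im,ci,100,(598,-6),120,1.6))
    if n=="wrist":
        zp=s["eef_pos"][2]-27+15;q,a,rm,k,d=lid(im,ci,zp,s["eef_pos"][:2]);print(q,a,rm,k);T.append(rectify(im,ci,zp,s["eef_pos"][:2],120,1.6))
o=np.vstack([np.hstack(T[:2]),np.hstack(T[2:])])[:,:,::-1];cv2.imwrite("pics/r2.png",cv2.resize(o,(599,599)))
E
```

```text
6.525 [ 532.6173423  -275.95276391  188.77083394] [ 3.14140794e+00 -4.66593820e-04  3.10397646e+00] [-5.88069830e-01  4.81930259e-01  1.65254023e+00 -1.02452530e-04
  1.00761646e+00 -2.12119520e+00] 29.99865174293518 [-0.17875122 -0.52698156 -3.95281758]
[ 507.85735526 -281.99968002   58.85086758] [-176.41339484  179.22982138] 2.0885774703278814 518
```

View pics/r2.png

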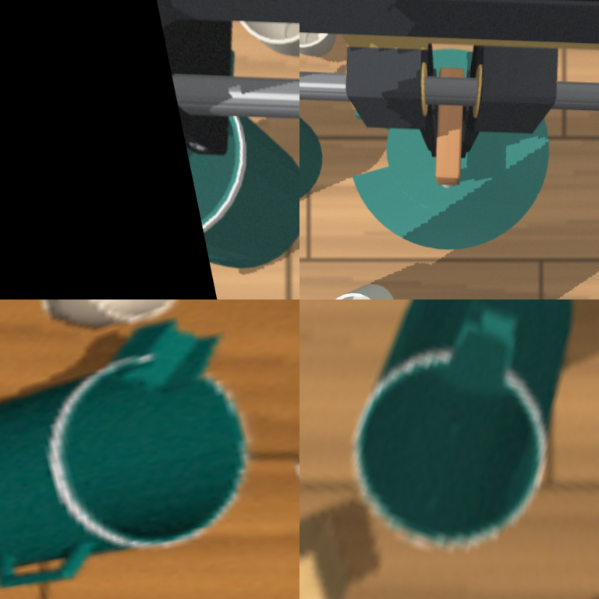

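The lid hangs level in the grip, and the rim gap shows in both fixed views. I get the pot's centre and spout angle from the white rim ring.

```bash
python3 - <<'E'
from h import *
for n in("side","scene"):
    im=cv2.imread(f"pics/{n}2.png")[:,:,::-1].copy();ci=viewer.camera_info(n)
    c0=(598,-6);R=rectify(im,ci,100,c0,100,4)
    h=cv2.cvtColor(R,cv2.COLOR_RGB2HSV);w=(h[:,:,1]<95)&(h[:,:,2]>110)
    v,u=np.nonzero(w);p=np.c_[c0[0]+100-v/4,c0[1]+100-u/4]
    for _ in range(4):
        rr=np.hypot(*(p-np.array(c0)).T);k=(rr>67)&(rr<79);q,r=circ(p[k],72);c0=q[:2]
    d=p-q[:2];rr=np.hypot(*d.T);k=(rr>68)&(rr<77);a=np.degrees(np.arctan2(*d[k].T[::-1]))
    H=np.histogram(a,bins=np.arange(-180,181,4))[0];print(n,q[:2],k.sum())
    print({int(x):int(c) for x,c in zip(np.arange(-178,180,4),H) if -70<x<40})
E
```

```text
side [594.52545467  -3.83798608] 31126
{-66: 0, -62: 21, -58: 82, -54: 44, -50: 61, -46: 98, -42: 33, -38: 73, -34: 8, -30: 0, -26: 0, -22: 0, -18: 0, -14: 0, -10: 0, -6: 0, -2: 108, 2: 293, 6: 137, 10: 122, 14: 210, 18: 255, 22: 360, 26: 366, 30: 357, 34: 318, 38: 441}
scene [596.47956554  -5.46984165] 40632
{-66: 495, -62: 482, -58: 511, -54: 488, -50: 444, -46: 468, -42: 515, -38: 304, -34: 0, -30: 0, -26: 0, -22: 0, -18: 0, -14: 0, -10: 0, -6: 0, -2: 116, 2: 492, 6: 439, 10: 462, 14: 543, 18: 418, 22: 353, 26: 525, 30: 398, 34: 387, 38: 409}
```

move_arm --moves '[-0.022, 0.114, 0, 0, -0.045, 0.227, 0, 0, -0.045, 0.227, 0, 0, -0.045, 0.227, 0, 0, -0.045, 0.227, 0, 0, -0.045, 0.227, 0, 0, -0.045, 0.227, 0, 0, -0.045, 0.227, 0, 0, -0.022, 0.114, 0, 0, 0, 0, 0, 0]'

```text
t: 7.92
eef_pos: [596.8, -4.5, 188.8]
tcp_rot: [-3.142, -0.001, 3.106]
ft_force: [0.4, -0.3, -2.8]
opening: 0.165
grip_force: 30.0
```

move_arm --moves '[0, 0, 0, 0.06, 0, 0, 0, 0.1, 0, 0, 0, 0.1, 0, 0, 0, 0.11, 0, 0, 0, 0.11, 0, 0, 0, 0.11]'

```text
t: 8.68
eef_pos: [596.6, -6.7, 189.0]
tcp_rot: [-3.141, -0.0, 2.17]
ft_force: [0.4, -0.5, -3.6]
opening: 0.165
grip_force: 30.0
```

move_arm --moves '[0, 0, 0, 0.11, 0, 0, 0, 0.11, 0, 0, 0, 0.11, 0, 0, 0, 0.11, 0, 0, 0, 0.1, 0, 0, 0, 0.06, 0, 0, 0, 0, 0, 0, 0, 0]'

```text
t: 9.68
eef_pos: [596.7, -6.2, 189.0]
tcp_rot: [-3.141, 0.0, 1.236]
ft_force: [0.2, -0.4, -3.0]
opening: 0.165
grip_force: 30.0
```

```bash
python3 - <<'E'
from h import *
s=monitor.state();print(s["t"],s["eef_pos"],s["tcp_rot"],s["joints"],s["ft_force"])
T=[];zp=s["eef_pos"][2]-27+15
for n in("side","scene"):
    ci=viewer.camera_info(n);im=viewer.read_camera(n);cv2.imwrite(f"pics/{n}3.png",im[:,:,::-1])
    T.append(rectify(im,ci,zp,s["eef_pos"][:2],120,1.6))
im=viewer.read_camera("wrist");ci=viewer.camera_info("wrist");cv2.imwrite("pics/w3.png",im[:,:,::-1])
T.append(rectify(im,ci,zp,s["eef_pos"][:2],120,1.6))
T.append(rectify(im,ci,100,s["eef_pos"][:2],120,1.6))
o=np.vstack([np.hstack(T[:2]),np.hstack(T[2:])])[:,:,::-1];cv2.imwrite("pics/r3.png",cv2.resize(o,(599,599)))
E
```

```text
9.675 [596.74513562  -6.22109743 189.04670223] [-3.14149010e+00  2.13590730e-04  1.23628455e+00] [-1.20991022e-01  4.77289501e-01  1.66020775e+00 -2.21639157e-04
  1.00424089e+00  2.13639736e-01] [ 0.22008991 -0.38810518 -3.02393012]
```

View pics/r3.png

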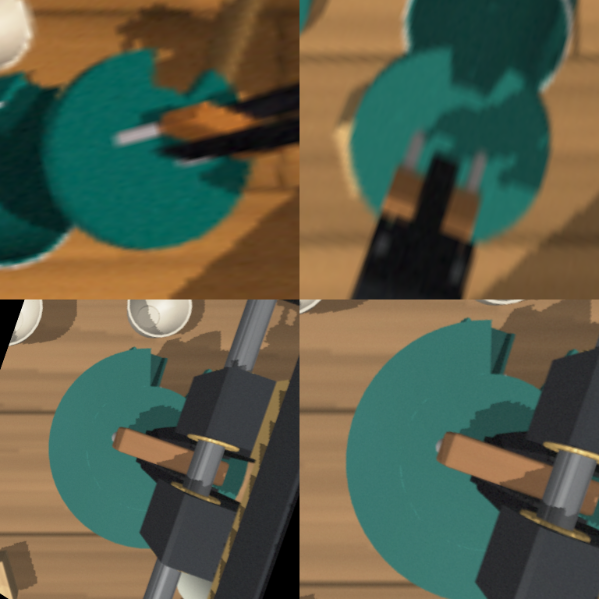

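The lid is over the pot with its notch facing about -20°. Before lowering I compare the lid and pot centres within the same cameras, so calibration bias cancels.

```bash
python3 - <<'E'
from h import *
for n in("side","scene"):
    ci=viewer.camera_info(n);im=cv2.imread(f"pics/{n}3.png")[:,:,::-1].copy();z=177
    c0=(596.7,-6.2);half,s=110,4
    m=teal(rectify(im,ci,z,c0,half,s))
    e=np.argwhere(cv2.morphologyEx(m,cv2.MORPH_GRADIENT,np.ones((3,3)))>0)/s
    p=np.c_[c0[0]+half-e[:,0],c0[1]+half-e[:,1]]
    q=np.array(c0)
    for t in (12,6,4,3,3):
        rr=np.hypot(*(p-q).T);k=abs(rr-80)<t;q=circ(p[k],80)[0][:2]
    print(n,q,k.sum())
    # pot outer silhouette + white rim: rim ring band radial extents from first picture
    im=cv2.imread(f"pics/{n}2.png")[:,:,::-1].copy();R=rectify(im,ci,100,(597,-6),100,4)
    h=cv2.cvtColor(R,cv2.COLOR_RGB2HSV);w=(h[:,:,1]<95)&(h[:,:,2]>110)
    if n=="scene" or 1:
        out=[]
        for a in range(40,320,20):
            r=np.arange(60,85,.25);x=(597+r*np.cos(np.radians(a)));y=(-6+r*np.sin(np.radians(a)))
            v=((697-x)*4).astype(int);u=((94-y)*4).astype(int);b=r[w[v,u]];out.append((a,round(b.min(),1),round(b.max(),1)) if len(b) else (a,))
        print(out)
E
```

```text
side [597.12852964  -5.44983534] 3215
[(40, np.float64(71.0), np.float64(76.2)), (60, np.float64(71.2), np.float64(77.8)), (80, np.float64(71.2), np.float64(79.2)), (100, np.float64(70.0), np.float64(80.8)), (120, np.float64(71.2), np.float64(82.2)), (140, np.float64(71.5), np.float64(81.2)), (160, np.float64(72.2), np.float64(79.5)), (180, np.float64(73.2), np.float64(77.2)), (200, np.float64(73.5), np.float64(77.5)), (220, np.float64(74.5), np.float64(77.5)), (240, np.float64(74.5), np.float64(78.8)), (260, np.float64(75.5), np.float64(78.0)), (280, np.float64(75.0), np.float64(77.2)), (300, np.float64(72.8), np.float64(78.0))]
scene [601.35920312  -7.09570799] 3285
[(40, np.float64(72.2), np.float64(77.8)), (60, np.float64(72.0), np.float64(77.5)), (80, np.float64(72.0), np.float64(77.5)), (100, np.float64(71.0), np.float64(77.5)), (120, np.float64(71.0), np.float64(79.2)), (140, np.float64(70.2), np.float64(79.2)), (160, np.float64(70.8), np.float64(80.0)), (180, np.float64(71.2), np.float64(78.5)), (200, np.float64(70.2), np.float64(78.2)), (220, np.float64(71.2), np.float64(77.5)), (240, np.float64(71.0), np.float64(77.0)), (260, np.float64(71.8), np.float64(77.5)), (280, np.float64(71.0), np.float64(77.8)), (300, np.float64(70.5), np.float64(78.0))]
```

Both views put the lid a few mm too far in +x relative to the pot, so I shift it 3 mm and lower it to just above the rim.

move_arm --moves '[-0.003, -0.02, 0.05, 0, 0, 0, 0.1, 0, 0, 0, 0.1, 0, 0, 0, 0.08, 0, 0, 0, 0.04, 0, 0, 0, 0.02, 0, 0, 0, 0, 0]'

```text
t: 10.7
eef_pos: [594.0, -5.2, 130.7]
tcp_rot: [3.141, 0.0, 1.235]
ft_force: [0.0, 0.0, -4.1]
opening: 0.168
grip_force: 30.0
```

move_arm --moves '[0, 0, 0.013, 0, 0, 0, 0.013, 0, 0, 0, 0.013, 0, 0, 0, 0.013, 0]'

```text
t: 11.2
eef_pos: [593.9, -5.2, 122.7]
tcp_rot: [3.141, 0.0, 1.235]
ft_force: [0.5, 0.1, -4.1]
opening: 0.166
grip_force: 30.0
```

The skirt has entered the pot with no contact force. I lower the rest of the way.

move_arm --moves '[0, 0, 0.013, 0, 0, 0, 0.01, 0, 0, 0, 0.008, 0, 0, 0, 0.004, 0, 0, 0, 0, 0]'

```text
t: 11.82
eef_pos: [593.9, -5.2, 117.5]
tcp_rot: [-3.142, 0.0, 1.235]
ft_force: [-0.5, 0.3, -3.0]
opening: 0.167
grip_force: 30.0
```

move_arm --moves '[0, 0, 0.004, 0, 0, 0, 0.002, 0, 0, 0, 0, 0]'

```text
t: 12.2
eef_pos: [594.0, -5.2, 117.1]
tcp_rot: [3.141, -0.0, 1.235]
ft_force: [-2.3, 0.8, 4.2]
opening: 0.166
grip_force: 30.0
```

The contact force rose at the expected home height, so the lid is seated. I open the fingers and back off upward.

move_arm --moves '[0, 0, 0, 0, 0, 0, 0, 0, 0, 0, 0, 0, 0, 0, 0, 0]' --claw 50

```text
t: 12.7
eef_pos: [593.9, -5.2, 116.6]
tcp_rot: [-3.142, 0.0, 1.235]
ft_force: [0.6, 0.4, 0.6]
opening: 0.505
grip_force: 0.0
```

move_arm --moves '[0, 0, -0.05, 0, 0, 0, -0.1, 0, 0, 0, -0.2, 0, 0, 0, -0.25, 0, 0, 0, -0.25, 0, 0, 0, -0.15, 0, 0, 0, 0, 0]'

```text
t: 13.58
eef_pos: [594.3, -5.2, 269.1]
tcp_rot: [3.137, -0.001, 1.235]
ft_force: [-0.4, 0.7, 0.0]
opening: 0.526
grip_force: 0.0
```

```bash
python3 - <<'E'
from h import *
s=monitor.state();print(s["t"],s["eef_pos"])
T=[]
for n in("side","scene","wrist"):
    ci=viewer.camera_info(n);im=viewer.read_camera(n);cv2.imwrite(f"pics/{n}4.png",im[:,:,::-1])
    c0=(596,-6);half,sc=110,4
    R=rectify(im,ci,105,c0,half,sc);T.append(cv2.resize(R,(300,300)))
    e=np.argwhere(cv2.morphologyEx(teal(R),cv2.MORPH_GRADIENT,np.ones((3,3)))>0)/sc
    p=np.c_[c0[0]+half-e[:,0],c0[1]+half-e[:,1]];q=np.array(c0)
    for t in (12,6,4,3,3):
        rr=np.hypot(*(p-q).T);k=abs(rr-80)<t;q=circ(p[k],80)[0][:2]
    print(n,q)
T.append(cv2.resize(cv2.imread("pics/side4.png")[100:300,150:350,::-1],(300,300)))
cv2.imwrite("pics/r4.png",np.vstack([np.hstack(T[:2]),np.hstack(T[2:])])[:,:,::-1])
E
```

```text
13.575 [594.34274132  -5.18385299 269.09520213]
side [594.94267864  -5.05558806]
scene [598.68704104  -5.8660837 ]
wrist [595.29083949  -4.38822685]
```

View pics/r4.png

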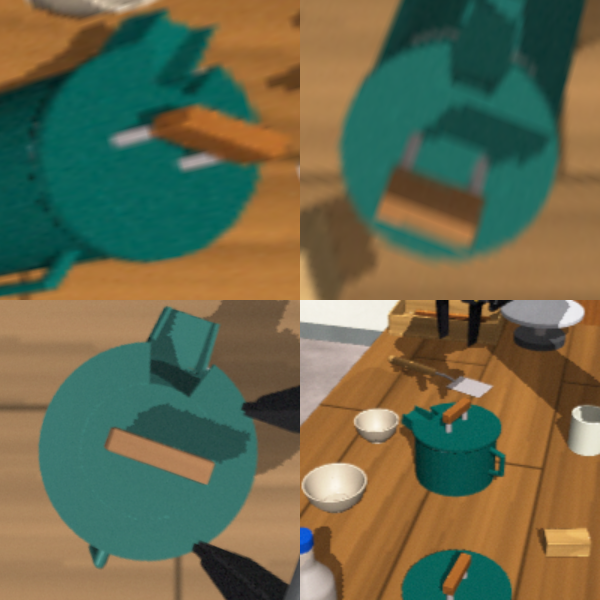

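The lid sits flat on the rim with its notch over the spout trough (wrist view, about (185,370)). The fit puts it within about 3 mm of the pot's axis, the things around the pot in view look undisturbed, and the gripper is clear. Handing in.

```bash
python3 -c "
from cell import order
print(order.job_done())"
```

```text
the job is handed in; nothing more can be done
None
```

The notched lid is on the pot, seated home on the rim with its notch over the spout; the gripper is clear and the job is handed in (no verdict was returned).

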